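Set washed fossil slabs and chips to dry

ROBOT

A 7-joint arm with a two-finger parallel gripper is mounted at the origin on the work surface. World frame = base frame: x ahead of the robot, y to its left, z up, the work surface at z = 0. Lengths are in m, angles in rad, forces in N, time in s.
With the tool pointing down it reaches from about 0.425 to 0.875 m from the base axis. Payload 9.9 kg.
Tool frame: the origin (TCP) lies midway between the tips of the shut fingers; the grasp point (between the pads) lies 19 mm behind it; z points along the fingers, y is the line along which they close (so a half turn about z gives the same grasp; the last joint's range is limited). The gripper opens to 85 mm and grips with 20 to 120 N. Pads are 22 mm wide; open, the fingers measure 114 mm over their backs; the gripper's body (76 mm by 85 mm) begins 54 mm behind the grasp point. The pads swing forward as they close: fully open they stand 13 mm farther back than shut.
Start: joints at [1.032, 0.576, 0.025, 1.437, -0.015, 1.129, -0.057], TCP at [0.297, -0.606, 0.231] pointing down, gripper open.
Joint ranges: [-2.76, 2.76], [-0.34, 2.15], [-1.52, 1.57], [0.19, 2.46], [-1.09, 4.23], [0.17, 1.99], [-2.82, 2.82]. Speed limits (rad/s): [2.22, 2.22, 3.01, 3.01, 3.14, 3.14, 3.14].

INTERFACE

Orientations are given as a unit quaternion [w, x, y, z].
In Python, from workcell import sensors, eyes, job_done gives the robot as it stands.
- The arm moves only by the tool jog_arm, never from a script. Its arguments are lists of equal length, an entry for each row: "claw": the opening, from 0 (shut) to 1 (fully open); "translation": the shift along the world's x, y, z normalised to -1 to 1, where 1 is 0.2 m, a list of three; "roll": the turn about the world's z normalised to -1 to 1, where 1 is 180 degrees. A call has 1 to 12 rows; each row is the pose to reach, as a shift and turn from the pose commanded when the call began, turning the shorter way round; what a row does not reach only later rows make up. A row lasts 1/8 s, in which the tool goes at most 62.5 mm and 10.7 degrees, less where a joint would pass 70% of its speed; a pose out of reach is approached as far as the arm can. A call with a number of a shift or a turn outside -1 to 1 is refused whole. A call with a gripper value outside its range is refused whole. The fingers move at their own pace and stop on an object; "newtons" is the grip in N (left out, the last holds). Time passes only in rows, so rows that repeat a pose let the fingers close. It gives the time, the measured TCP pose, the force, the opening and the grip force at its end, in the units of the state.
- sensors.observe(): the state, without advancing time (a new reading comes with each control period).
- eyes.grab_frame(name): name is "scene" or "top" or "wrist"; returns a dict with "color" (480x640x3 uint8, red, green, blue), "range_z" (480x640 float32, m along the optical axis (not along the pixel's ray), 0 where there is no reading), "fx", "fy", "cx", "cy" (pixels), "R" (3x3) and "t" (3): a world point X has camera coordinates R X + t. Camera axes: x right, y down, z forward; pixel columns grow to the right and rows downward; lengths in m; the calibration is good to about 2 mm. A picture is of the moment at which its call begins.
- job_done(): hands the job in; it is judged then, once.
The state is a dict: "time_s": time; "joint_pos": joint angles; "qvel": joint speeds; "joint_torque": joint torques, N m; "position": TCP position; "tool_rot": TCP orientation; "force": force on the tool from outside, world axes, zero at the start; "ft_torque": the same for the moment, N m; "opening": finger opening in m; "grip_force": force on a finger pad.
Only numpy, scipy, OpenCV 4.12 (cv2) and the standard library are available. Lean on these libraries where they do the work, as an engineer would, in place of code of your own. Each camera call takes 0.05 s, during which the arm holds its last target. There are 200 camera calls.

TASK

Set the washed finds out to dry: first slide the blower's selector fully to its off end stop (the robot's right, short marks), then, with it off, take every stone slab from the wash rack and lean it on the drying rest, side by side, foot on the board between rail and lip and back resting on the rail, and hang the wash basket by its handle over both prongs of the drip stand's hook. When all of that is in place, slide the selector fully to its full end stop (the robot's left), and leave the hammer, sieve and rock specimen where they lie.

Things in the scene. Friction and masses are not known exactly. Their poses are not given: they have to be found in the camera images.
- rest: Drying rest: pale board 130 (x) by 370 mm (y), 20 mm thick, fixed. Origin: centre of its underside; +x away from the robot. Rubber rail over its robot side; foot lip, 10 mm high, at x = 25 to 35 mm. A slab's foot stands on the board (z = 20 mm) between rail and lip and it leans towards the robot on the rail; with its lower rear edge at x = -6 mm it leans about 20 degrees.
- rail: The rest's round rail, 12 mm in diameter, 356 mm long along y, between two end posts (10 mm wide, as high as 90 mm). Origin: centre of the bar, which is 82 mm above the bench and at x = -35 mm in the rest's frame; same axes as the rest.
- rack: Slotted grey plastic wash rack, 100 mm (x) by 250 mm (y), fixed. Origin: centre of its underside. Four slots, each 16 mm wide in y and running along x, at y = -90, -30, +30, +90 mm; slot floor at z = 8 mm, slot walls up to z = 53 mm.
- stand: Steel drip stand, fixed: base plate 150 by 130 mm, post at x = +52 mm, at its top a hook of two parallel prongs (8 mm thick, at y = -34 and +34 mm) that reach towards -x (roughly to the robot) and turn up at the ends (tips x = -44 mm, z = 222 mm). Post and prong roots end at z = 208 mm. Origin: centre of the underside.
- hook_seat (a point): The point midway between the two prongs, at the height of their upper side in the level part where the handle comes to rest: x = -21 mm, z = 194 mm in the stand's frame; the stand's axes. The prongs go in from the front between the handle bar and the basket's rim (65 mm free height): carry the bar in over the tips from -x, then lower it.
- basket: Aluminium wash basket full of rock chips, 80 mm (x) by 130 mm (y), walls 55 mm high, about 0.22 kg, with a stiff steel bail handle over it. Origin: centre of its underside; z up.
- basket_grip (a point): Centre of the straight top bar of the basket's handle: a flat bar along the basket's y, 129 mm long, 10 mm thick (x), 12 mm high, its centre 126 mm above the basket's underside. The basket's axes. Two uprights, 125 mm apart, carry it.
- blower: White bench air blower, 85 mm (x) by 190 mm (y), 45 mm high, fixed, grille towards the drying rest (+x), slide selector on top. Origin: centre of its underside; marks beside the track are short at the off end (-y, the robot's right) and long at the full end (+y, the robot's left).
- selector_top (a point): Centre of the top of the black selector grip, 28 mm (x) by 20 mm (y), standing 40 mm above its track, top 99 mm above the bench. The blower's axes; it slides along the blower's y.
- selector (a joint): Position of the selector grip in m: 0 at the off end stop (-y of the blower, robot's right), 0.100 at the full end stop (+y, robot's left). It stays where it is left.
- slab1: One of up to four alike sawn stone slabs, 12 mm thick (x), 70 mm wide (y), 120 mm high (z), about 0.25 kg; at the start it stands upright in a slot of the rack. Origin: centre of its lower edge face. None if absent.
- slab2: One of up to four alike sawn stone slabs, 12 mm thick (x), 70 mm wide (y), 120 mm high (z), about 0.25 kg; at the start it stands upright in a slot of the rack. Origin: centre of its lower edge face. None if absent.
- slab3: One of up to four alike sawn stone slabs, 12 mm thick (x), 70 mm wide (y), 120 mm high (z), about 0.25 kg; at the start it stands upright in a slot of the rack. Origin: centre of its lower edge face. None if absent.
- slab4: One of up to four alike sawn stone slabs, 12 mm thick (x), 70 mm wide (y), 120 mm high (z), about 0.25 kg; at the start it stands upright in a slot of the rack. Origin: centre of its lower edge face. None if absent.
- hammer: Geologist's hammer lying on the bench, 260 mm long, origin under its middle. A bystander.
- sieve: Round brass sieve pan with rocks, 130 mm across, 40 mm high, origin under its centre. A bystander.
- specimen: Brown rock specimen, 90 by 60 by 50 mm. A bystander.
Mind the look-alikes: they are no part of the job. Of the things that look like the stand, the larger one is meant.

How it is judged:
By the outcome, as a careful person would: the job done as asked, in the order asked, and still so for the second after the job is handed in, with the robot touching nothing.
Of slab1, slab2, slab3, slab4 only 3 to 4 are there at a start; the rules pass over those that are not, and their reading is None.
At some moment in a run one of basket may be knocked a few centimetres aside while the robot is not near it.
It also fails if it takes over 200 s, if anything falls off the work surface, if the arm or the gripper's body presses on something with over 40 N, if the wrist force passes 120 N, or if a joint passes its speed limit or range.

## Working session

There is one attempt and no reset: what is moved stays moved. The work goes in short steps, Python scripts to look and compute and a tool call to move; the robot and the scene stay as the last step left them, time stands still between calls to the robot, and variables do not carry over. Pictures are saved under pics/ and viewed, at most 14 in all, crops included, and the job is handed in when it is done.

Besides the shell and the picture viewer there is one more tool, called as name(argument=value, ...) on one line, values as JSON. jog_arm: Moves the arm, as the interface text tells. Scaled input: -1 to 1 covers 0.2 m each way for a shift and 180 degrees each way for a turn. Its arguments: {"type":"object","properties":{"claw":{"type":"array"},"translation":{"type":"array"},"roll":{"type":"array"},"newtons":{"type":"number"}},"required":["claw","translation","roll"]}

```bash
mkdir -p pics; ls; cat > h.py <<'E'
import numpy as np,cv2
from workcell import sensors,eyes,job_done
def save(n,f): cv2.imwrite(f'pics/{f}.png',cv2.cvtColor(n['color'],cv2.COLOR_RGB2BGR))
def cloud(n):
    z=n['range_z'];v,u=np.mgrid[:480,:640]
    c=np.stack([(u-n['cx'])/n['fx']*z,(v-n['cy'])/n['fy']*z,z],-1)
    w=(c-n['t'])@n['R']; w[z<=0]=np.nan
    return w
E
python3 - <<'E'
from h import *
for k in('top','scene'):
    n=eyes.grab_frame(k);save(n,k+'0');np.savez(k+'0.npz',**n)
    print(k,-n['R'].T@n['t'],n['R'].round(2).tolist(),n['fx'])
print(sensors.observe())
E
```

```text
pics
top [ 0.43167324 -0.05164864  1.21084691] [[0.03, -1.0, 0.0], [-0.99, -0.03, -0.12], [0.12, 0.0, -0.99]] 467.4954420796448
scene [ 1.19110658 -0.51593005  1.20553706] [[0.59, 0.81, -0.0], [0.66, -0.48, -0.58], [-0.48, 0.34, -0.81]] 602.5621181915417
{'time_s': 0.1, 'joint_pos': array([ 1.03217783,  0.57644292,  0.02485143,  1.43782438, -0.01501375,
        1.12899244, -0.056499  ]), 'qvel': array([-0.00070103, -0.00305405,  0.00112811, -0.00103216,  0.00072907,
       -0.00016778,  0.00095861]), 'joint_torque': array([ 5.23252485e-03, -7.67300391e+01,  2.25751899e+00, -2.86601758e+01,
        1.58511603e-02,  8.72513338e-03,  2.17157390e-05]), 'position': array([ 0.2963581 , -0.60601316,  0.23053228]), 'tool_rot': array([-7.14100873e-04,  9.74250766e-01,  2.25465954e-01, -1.98812398e-04]), 'force': array([-0.27372223,  1.06198803,  0.55705196]), 'ft_torque': array([-0.01695539, -0.05157551,  0.0196668 ]), 'grip_force': 0.0, 'opening': 0.08529320480823309}
```

View pics/top0.png

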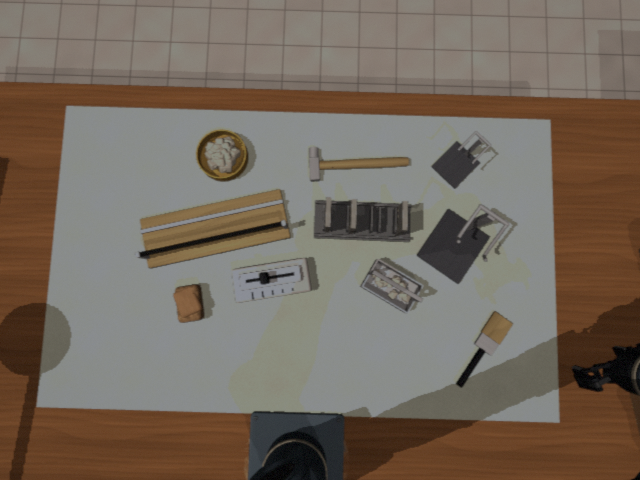

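View pics/scene0.png

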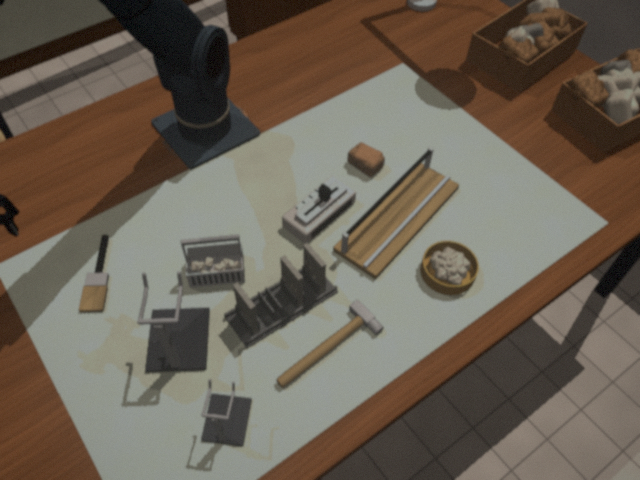

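The top picture shows these candidates:
- **Stands:** the large one has its base at (455,245) and the small one is at (460,165). I choose the large one.
- **Slabs:** there are three in the rack, at (327,215), (352,215) and (405,215). The slot at (378,218) looks empty.
- **Basket:** at (393,285). The sieve at (222,155) is a bystander.
- **Selector:** at (264,278). The rest is at (215,228), with its rail on the lower (robot) side.

Next I measure.

```bash
cat >> h.py <<'E'
def ortho(frames,x0=.3,x1=.9,y0=-.55,y1=.4,s=.0012):
    H=int((x1-x0)/s);W=int((y1-y0)/s);hm=np.full((H,W),-1.);im=np.zeros((H,W,3),np.uint8)
    for n in frames:
        w=cloud(n).reshape(-1,3);c=n['color'].reshape(-1,3)
        r=((x1-w[:,0])/s);q=((y1-w[:,1])/s)
        ok=np.isfinite(r)&(r>=0)&(r<H)&(q>=0)&(q<W)
        for i in np.where(ok)[0][np.argsort(w[ok,2])]:
            a,b=int(r[i]),int(q[i])
            if w[i,2]>hm[a,b]: hm[a,b]=w[i,2];im[a,b]=c[i]
    return hm,im
def rect(p):
    (c,sz,a)=cv2.minAreaRect(p[:,:2].astype(np.float32)*1000);return np.round(c,1),np.round(sz,1),round(a,1)
E
python3 - <<'E'
from h import *
F=[dict(np.load(k+'0.npz')) for k in('top','scene')]
hm,im=ortho(F)
v=cv2.applyColorMap(np.clip(hm/0.23*255,0,255).astype(np.uint8),cv2.COLORMAP_JET);v[hm<0]=0
v=cv2.dilate(v,np.ones((2,2)))
for k in range(0,9):
    y=int((.4-(.4-.1*k-.0))/.0012); cv2.putText(v,f'{.4-.1*k:.1f}',(y,10),0,.35,(255,255,255),1);cv2.line(v,(y,0),(y,499),(90,90,90),1)
for k in range(1,6):
    r=int(.1*k/.0012);cv2.putText(v,f'{.9-.1*k:.1f}',(0,r),0,.35,(255,255,255),1);cv2.line(v,(0,r),(790,r),(90,90,90),1)
cv2.imwrite('pics/h0.png',v)
for n,k in zip(F,('top','scene')):
    w=cloud(n);ok=np.isfinite(w[...,2])
    m=ok&(w[...,2]>.012)&(w[...,0]>.28)&(w[...,0]<.9)&(abs(w[...,1])<.6)
    N,l,st,_=cv2.connectedComponentsWithStats(m.astype(np.uint8))
    print(k)
    for i in range(1,N):
        if st[i,4]>60:
            p=w[l==i];print(st[i],p.min(0).round(3),p.max(0).round(3))
E
```

```text
top
[196 129  53  52 582] [0.694 0.151 0.012] [0.823 0.282 0.046]
[458 131  34  36 330] [ 0.725 -0.453  0.012] [ 0.805 -0.361  0.154]
[205 136  36  37 913] [0.712 0.168 0.012] [0.81  0.258 0.059]
[ 309  147  100   35 1181] [ 0.701 -0.269  0.012] [ 0.789 -0.008  0.034]
[ 136  189  155   79 7325] [0.464 0.033 0.012] [0.676 0.421 0.098]
[ 314  197   98   45 1772] [ 0.55  -0.276  0.012] [ 0.65  -0.028  0.135]
[ 418  204   92   80 2794] [ 0.447 -0.479  0.012] [ 0.637 -0.297  0.226]
[ 232  258   80   45 2634] [ 0.384 -0.026  0.013] [0.497 0.172 0.105]
[ 361  259   63   55 1027] [ 0.37  -0.3    0.012] [ 0.502 -0.15   0.139]
[174 284  31  39 969] [0.331 0.241 0.012] [0.425 0.313 0.06 ]
[388 290  10  10  64] [ 0.402 -0.243  0.015] [ 0.424 -0.22   0.03 ]
[475 312  38  40 784] [ 0.28  -0.535  0.012] [ 0.377 -0.441  0.023]
[ 572  350   68   39 1272] [ 0.28  -0.599  0.246] [ 0.334 -0.543  0.441]
scene
[347 142  38  33 793] [0.33  0.236 0.012] [0.426 0.314 0.059]
[ 333  147  126  130 6345] [0.473 0.032 0.012] [0.676 0.421 0.093]
[ 224  175  132  168 5723] [ 0.382 -0.277  0.012] [0.648 0.173 0.133]
[  0 216  19  21 178] [ 0.28  -0.576  0.242] [ 0.302 -0.552  0.315]
[ 181  234   64   51 2185] [ 0.367 -0.303  0.012] [ 0.502 -0.152  0.137]
[ 421  240   58   53 1977] [0.693 0.149 0.012] [0.825 0.283 0.057]
[ 82 269  26  29 320] [ 0.28  -0.513  0.012] [ 0.348 -0.442  0.02 ]
[ 137  271   46   99 1279] [ 0.469 -0.456  0.012] [ 0.617 -0.338  0.222]
[ 276  299  108   88 1617] [ 0.702 -0.27   0.012] [ 0.791 -0.008  0.033]
[201 378  34  63 497] [ 0.724 -0.444  0.012] [ 0.805 -0.364  0.15 ]
```

View pics/h0.png

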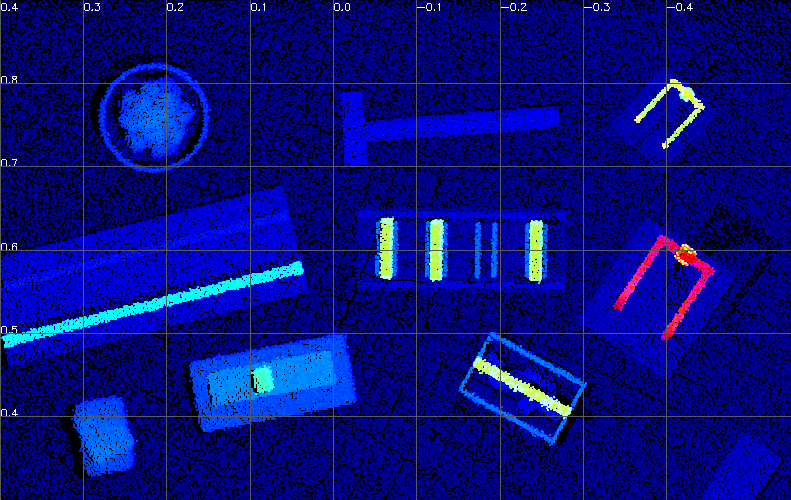

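The height map shows three slabs at y ≈ -0.06, -0.12 and -0.24. The basket bar is at (0.435, -0.217). The large stand's prongs (red) open toward the robot and the left. Next come the fine fits, plus one close crop to check the choice.

```bash
python3 - <<'E'
from h import *
F=[dict(np.load(k+'0.npz')) for k in('top','scene')]
R={'slabA':(.55,.65,-.09,-.03,.115,.15),'slabB':(.55,.65,-.15,-.09,.115,.15),'slabC':(.55,.65,-.275,-.2,.115,.15),
'bar':(.37,.51,-.3,-.15,.115,.15),'rim':(.36,.51,-.32,-.13,.045,.065),'rail':(.46,.62,.03,.43,.075,.1),'sel':(.36,.5,-.03,.18,.085,.115),'blow':(.36,.5,-.03,.18,.03,.06),
'prongs':(.46,.65,-.48,-.3,.17,.25),'level':(.46,.65,-.48,-.3,.17,.198),'rest':(.44,.7,.02,.44,.014,.04),'base':(.4,.7,-.53,-.25,.003,.012)}
for n,k in zip(F,('top','scene')):
    w=cloud(n).reshape(-1,3);print(k)
    for a,(x0,x1,y0,y1,z0,z1) in R.items():
        p=w[(w[:,0]>x0)&(w[:,0]<x1)&(w[:,1]>y0)&(w[:,1]<y1)&(w[:,2]>z0)&(w[:,2]<z1)]
        d=p[:,:2]-p[:,:2].mean(0);e=np.linalg.eigh(d.T@d)[1][:,1]
        print(a,len(p),'mean',(p.mean(0)*1e3).round(1),'rect',rect(p),'pca',np.degrees(np.arctan2(e[1],e[0])).round(1),'z',(np.percentile(p[:,2],[5,50,95])*1e3).round(0))
im=cv2.cvtColor(F[1]['color'][160:400,60:360],cv2.COLOR_RGB2BGR)
cv2.imwrite('pics/crop1.png',cv2.resize(im,None,fx=2.5,fy=2.5))
E
```

```text
top
slabA 155 mean [602.5 -62.5 129.1] rect (array([602.6, -62.8]), array([70.1, 11.8]), 1.2) pca 179.4 z [126. 129. 133.]
slabB 161 mean [ 598.8 -122.   128.4] rect (array([ 599.9, -121.9]), array([69.1, 12.5]), 0.8) pca 179.4 z [125. 129. 132.]
slabC 177 mean [ 598.8 -241.1  128.2] rect (array([ 598.9, -241.2]), array([69.4, 11.9]), 0.2) pca -179.8 z [120. 129. 132.]
bar 262 mean [ 435.2 -225.3  132.7] rect (array([ 435.2, -226.1]), array([128.9,  10.4]), 60.9) pca 61.0 z [128. 133. 136.]
rim 267 mean [ 434.3 -228.4   54.9] rect (array([ 435.2, -226.1]), array([130.8,  80.6]), 61.1) pca 60.0 z [47. 56. 60.]
rail 776 mean [534.2 218.5  87.4] rect (array([534.9, 217.7]), array([ 13.9, 367.3]), 14.1) pca 104.1 z [83. 87. 92.]
sel 103 mean [444.6  84.6  99.1] rect (array([444.4,  85.5]), array([27.5, 20.2]), 12.2) pca -172.7 z [ 92. 100. 103.]
blow 2088 mean [439.   72.1  48.1] rect (array([441.1,  74.1]), array([ 86. , 190.5]), 10.7) pca 101.0 z [41. 46. 59.]
prongs 558 mean [ 569.2 -405.   201.8] rect (array([ 557.2, -397.5]), array([ 77.1, 109.7]), 56.6) pca 148.4 z [188. 202. 216.]
[... 1137 characters left out ...]
4] rect (array([445.2,  84.4]), array([32.8, 22.4]), 7.2) pca -174.8 z [ 86.  95. 100.]
blow 1899 mean [451.   62.2  46.5] rect (array([441.5,  73.7]), array([ 90.5, 194.2]), 11.0) pca 98.3 z [35. 44. 59.]
prongs 716 mean [ 568.5 -405.3  198.9] rect (array([ 556.9, -398.3]), array([ 77.6, 109.7]), 56.4) pca 146.9 z [181. 200. 214.]
level 307 mean [ 562.6 -402.   190.5] rect (array([ 561.4, -400.7]), array([76.9, 99.5]), 57.9) pca 149.3 z [175. 193. 197.]
rest 5687 mean [574.1 209.   20.1] rect (array([566.1, 225.5]), array([266.2, 378. ]), 12.1) pca 100.3 z [15. 19. 31.]
base 3467 mean [ 558.1 -376.     7.8] rect (array([ 550.1, -390. ]), array([279.4, 298.9]), 90.0) pca 70.8 z [ 3.  8. 12.]
```

View pics/crop1.png

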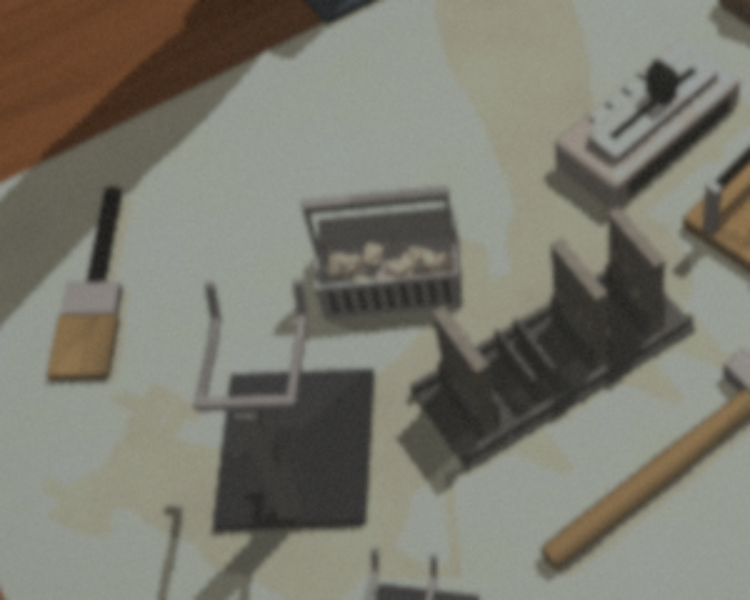

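The crop confirms the large stand (prongs at 200-305, 285-405 in the crop), the basket and the three slabs. I start with the selector.

jog_arm(claw=[0.6,0.6,0.6,0.6,0.6], translation=[[0.6,1,0.25],[0.6,1,0.25],[0.6,1,0.25],[0.6,1,0.25],[0.6,1,0.25]], roll=[-0.083,-0.083,-0.083,-0.083,-0.083], newtons=30)

```text
time_s: 0.72
position: [0.4198, -0.4023, 0.282]
tool_rot: [-0.001, 0.995, 0.101, 0.001]
force: [-0.9, -1.3, -0.7]
opening: 0.0512
grip_force: 0.0
```

jog_arm(claw=[0.6,0.6,0.6,0.6,0.6], translation=[[0.15,1,0],[0.15,1,0],[0.15,1,0],[0.15,1,0],[0.15,1,0]], roll=[0,0,0,0,0])

```text
time_s: 1.35
position: [0.4464, -0.2066, 0.2812]
tool_rot: [0.0, 0.995, 0.097, -0.0]
force: [-0.4, -1.4, 0.4]
opening: 0.051
grip_force: 0.0
```

jog_arm(claw=[0.6,0.6,0.6,0.6,0.6], translation=[[0,1,0],[0,1,0],[0,1,0],[0,1,0],[0,1,0]], roll=[0,0,0,0,0])

```text
time_s: 1.98
position: [0.4469, -0.0079, 0.2811]
tool_rot: [0.0, 0.995, 0.096, -0.0]
force: [-0.1, -0.2, -0.2]
opening: 0.0512
grip_force: 0.0
```

jog_arm(claw=[0.6,0.6,0.6,0.6,0.6,0.6,0.6,0.15,0.15,0.15,0.15], translation=[[-0.01,0.465,0],[-0.01,0.465,0],[-0.01,0.465,-0.2],[-0.01,0.465,-0.5],[-0.01,0.465,-0.8],[-0.01,0.465,-1],[-0.01,0.465,-1],[-0.01,0.465,-1],[-0.01,0.465,-1],[-0.01,0.465,-1],[-0.01,0.465,-1]], roll=[0,0,0,0,0,0,0,0,0,0,0], newtons=25)

```text
time_s: 3.35
position: [0.4459, 0.0865, 0.083]
tool_rot: [-0.0, 0.995, 0.097, 0.002]
force: [-0.0, -1.8, 8.2]
opening: 0.0194
grip_force: 27.8
```

jog_arm(claw=[0.15,0.15,0.15,0.15], translation=[[0.018,-0.09,0],[0.036,-0.18,0],[0.055,-0.27,0],[0.055,-0.27,0]], roll=[0,0,0,0])

```text
time_s: 3.85
position: [0.4564, 0.0309, 0.083]
tool_rot: [0.0, 0.995, 0.096, 0.001]
force: [-2.4, -1.2, 11.8]
opening: 0.0192
grip_force: 28.1
```

jog_arm(claw=[0.15,0.15,0.15], translation=[[0.003,-0.015,0],[0.005,-0.03,0],[0.005,-0.03,0]], roll=[0,0,0])

```text
time_s: 4.22
position: [0.4569, 0.028, 0.0829]
tool_rot: [-0.001, 0.995, 0.097, 0.001]
force: [-3.9, 6.0, 11.7]
opening: 0.0191
grip_force: 28.2
```

jog_arm(claw=[0.15,0.15,0.15], translation=[[0.002,-0.01,0],[0.003,-0.015,0],[0.003,-0.015,0]], roll=[0,0,0])

```text
time_s: 4.6
position: [0.4571, 0.0277, 0.0829]
tool_rot: [-0.002, 0.995, 0.099, 0.001]
force: [-7.4, 16.6, 13.1]
opening: 0.0195
grip_force: 28.6
```

jog_arm(claw=[0.15,0.4,0.4,0.4,0.4,0.4,0.4,0.4], translation=[[-0.003,0.015,0],[-0.003,0.015,0],[-0.003,0.015,0],[-0.003,0.015,0.3],[-0.003,0.015,0.6],[-0.003,0.015,0.8],[-0.003,0.015,0.8],[-0.003,0.015,0.8]], roll=[0,0,0,0,0,0,0,0])

```text
time_s: 5.6
position: [0.4562, 0.0263, 0.2409]
tool_rot: [0.0, 0.995, 0.097, -0.0]
force: [-0.5, 0.7, -0.3]
opening: 0.0342
grip_force: 0.0
```

```bash
python3 - <<'E'
from h import *
n=eyes.grab_frame('top');w=cloud(n).reshape(-1,3)
for x0,x1,y0,y1,z0,z1 in [(.36,.5,-.03,.2,.085,.115),(.37,.51,-.3,-.12,.118,.15),(.4,.65,-.48,-.25,.211,.25)]:
    p=w[(w[:,0]>x0)&(w[:,0]<x1)&(w[:,1]>y0)&(w[:,1]<y1)&(w[:,2]>z0)&(w[:,2]<z1)]
    print(len(p),rect(p) if len(p) else 0)
g=cloud(eyes.grab_frame('scene')).reshape(-1,3)
for q in(w,g):
    p=q[(q[:,0]>.4)&(q[:,0]<.56)&(q[:,1]>-.48)&(q[:,1]<-.25)&(q[:,2]>.208)]
    for s in (p[p[:,1]>-.365],p[p[:,1]<-.365]): print('tip',len(s),s.mean(0).round(4),s[:,2].max())
E
```

```text
0 0
261 (array([ 435.4, -226. ]), array([128.4,  10.4]), 60.9)
48 (array([ 554.6, -394. ]), array([ 75.2, 101.5]), 57.3)
tip 19 [ 0.5347 -0.3409  0.2192] 0.22635803342987507
tip 18 [ 0.4973 -0.3972  0.2188] 0.22570178969384028
tip 29 [ 0.5348 -0.3428  0.2149] 0.221583070029005
tip 27 [ 0.4975 -0.3992  0.2157] 0.2260811140146569
```

jog_arm(claw=[0.4,0.4,0.4,0.4,0.4,0.4,0.4,0.4,0,0,0], translation=[[0.732,-0.447,0],[0.732,-0.447,0],[0.732,-0.447,0],[0.732,-0.447,0],[0.732,-0.447,-0.25],[0.732,-0.447,-0.5],[0.732,-0.447,-0.715],[0.732,-0.447,-0.715],[0.732,-0.447,-0.715],[0.732,-0.447,-0.715],[0.732,-0.447,-0.715]], roll=[-0.064,-0.064,-0.064,-0.064,-0.064,-0.064,-0.064,-0.064,-0.064,-0.064,-0.064], newtons=50)

```text
time_s: 7.08
position: [0.6038, -0.0628, 0.0999]
tool_rot: [0.0, 1.0, -0.004, 0.001]
force: [-0.7, 0.5, 3.9]
opening: 0.0113
grip_force: 51.7
```

jog_arm(claw=[0,0,0,0,0,0,0,0,0,0,0,0], translation=[[0,0,0.25],[0,0,0.5],[0,0,0.8],[0,0,0.8],[-0.15,0.3,0.8],[-0.284,0.6,0.8],[-0.284,0.9,0.8],[-0.284,1,0.8],[-0.284,1,0.8],[-0.284,1,0.8],[-0.284,1,0.8],[-0.284,1,0.8]], roll=[0,0,0.05,0.1,0.16,0.22,0.28,0.34,0.4,0.45,0.5,0.55])

```text
time_s: 8.57
position: [0.546, 0.137, 0.2589]
tool_rot: [0.0, 0.65, 0.76, 0.0]
force: [0.2, -1.2, -1.5]
opening: 0.011
grip_force: 50.8
```

jog_arm(claw=[0,0,0,0,0], translation=[[0,0.3,0],[0,0.6,0],[0,0.88,0],[0,0.88,0],[0,0.88,0]], roll=[0.031,0.031,0.031,0.031,0.031])

```text
time_s: 9.2
position: [0.5461, 0.3127, 0.2584]
tool_rot: [0.0, 0.614, 0.789, -0.0]
force: [0.4, 0.3, -2.3]
opening: 0.0114
grip_force: 50.7
```

```bash
python3 - <<'E'
from h import *
n=eyes.grab_frame('scene');save(n,'s1')
s=sensors.observe();print(s['position'],s['tool_rot'],s['opening'],s['grip_force'])
a=s['tool_rot'];print(2*np.degrees(np.arctan2(a[2],a[1]))-90)
w=cloud(n).reshape(-1,3)
p=w[(w[:,0]>.36)&(w[:,0]<.5)&(w[:,1]>-.03)&(w[:,1]<.2)&(w[:,2]>.09)&(w[:,2]<.115)];print(len(p),p.mean(0))
E
```

```text
[0.54643513 0.31180764 0.25839022] [ 5.39708210e-04  6.14926563e-01  7.88584087e-01 -4.09400365e-04] 0.011499584581760978 50.72964549064636
14.106810602978754
83 [0.45705047 0.0239687  0.09699197]
```

View pics/s1.png

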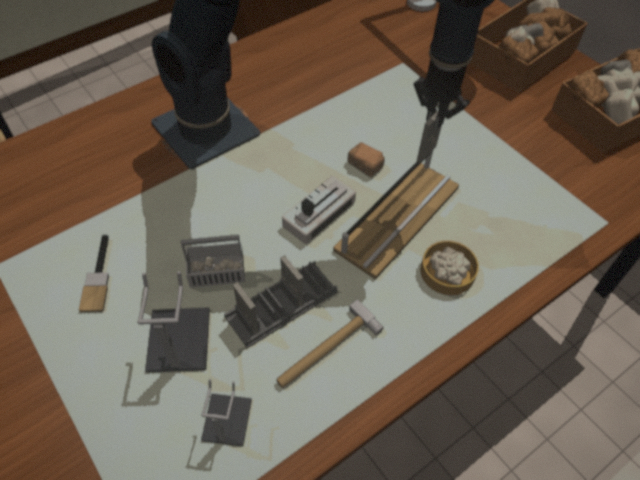

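The picture shows slab A held over the rest at about (430,140). The selector sits at its off end at (308,203), and two slabs are left in the rack. I lower it.

jog_arm(claw=[0,0,0,0,0,0], translation=[[0.01,0.003,-0.2],[0.01,0.003,-0.45],[0.01,0.003,-0.65],[0.01,0.003,-0.7],[0.01,0.003,-0.72],[0.01,0.003,-0.72]], roll=[0,0,0,0,0,0])

```text
time_s: 10.0
position: [0.5489, 0.314, 0.1158]
tool_rot: [0.0, 0.615, 0.789, 0.001]
force: [-0.5, -0.3, -2.2]
opening: 0.0113
grip_force: 50.9
```

jog_arm(claw=[0,0,0], translation=[[0,0,-0.01],[0,0,-0.015],[0,0,-0.015]], roll=[0,0,0])

```text
time_s: 10.38
position: [0.5484, 0.314, 0.1119]
tool_rot: [0.0, 0.614, 0.789, 0.0]
force: [-0.4, -0.7, 1.6]
opening: 0.0111
grip_force: 51.3
```

jog_arm(claw=[0.36,0.36,0.36,0.36,0.36,0.36,0.36,0.36,0.36,0.36,0.36,0.36], translation=[[0,0,0],[0,0,0],[0,0,0],[-0.029,-0.007,0],[-0.049,-0.012,0],[-0.068,-0.017,0],[-0.087,-0.022,0],[-0.107,-0.027,0],[-0.126,-0.031,0],[-0.145,-0.036,0],[-0.165,-0.041,0],[-0.165,-0.041,0]], roll=[0,0,0,0,0,0,0,0,0,0,0,0])

```text
time_s: 11.88
position: [0.5149, 0.3056, 0.1114]
tool_rot: [0.0, 0.614, 0.789, -0.0]
force: [-0.5, -0.6, 0.1]
opening: 0.0309
grip_force: 0.0
```

```bash
python3 - <<'E'
from h import *
n=eyes.grab_frame('scene')
im=cv2.cvtColor(n['color'][60:290,310:560],cv2.COLOR_RGB2BGR)
cv2.imwrite('pics/s2.png',cv2.resize(im,None,fx=2.4,fy=2.4))
E
```

```text
(no output)
```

View pics/s2.png

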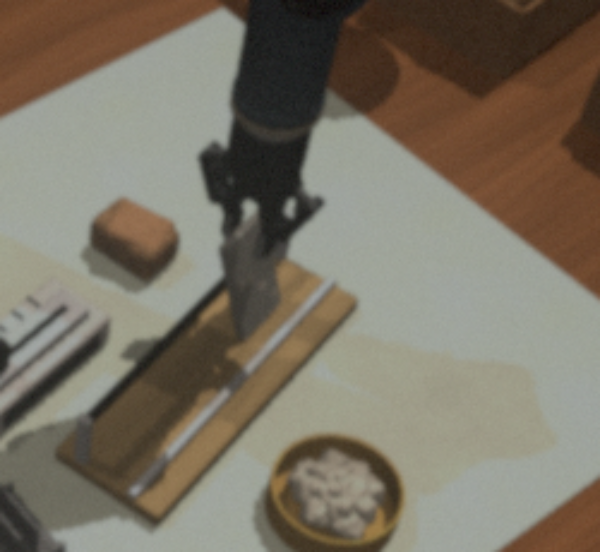

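The slab at (250,275) in the crop is tilting toward the rail. I push a little further.

jog_arm(claw=[0.36,0.36,0.36,0.36], translation=[[-0.012,-0.003,0],[-0.024,-0.006,0],[-0.034,-0.008,0],[-0.034,-0.008,0]], roll=[0,0,0,0])

```text
time_s: 12.42
position: [0.5082, 0.304, 0.1113]
tool_rot: [-0.0, 0.614, 0.789, -0.0]
force: [-0.2, -0.0, -0.9]
opening: 0.0307
grip_force: 0.0
```

```bash
cat >> h.py <<'E'
O=np.array([.5689,.2262]);C,S=np.cos(np.radians(14)),np.sin(np.radians(14))
def slabs(ks=('scene','top'),ymin=-.2,ymax=.2):
    for k in ks:
        w=cloud(eyes.grab_frame(k)).reshape(-1,3)
        d=w[:,:2]-O;X=d[:,0]*C+d[:,1]*S;Y=-d[:,0]*S+d[:,1]*C
        m=(X>-.06)&(X<.03)&(Y>ymin)&(Y<ymax)&(w[:,2]<.15)&(w[:,2]>.03)
        for y in np.arange(ymin+.01,ymax,.02):
            q=m&(abs(Y-y)<.01)
            print(k,y.round(2),end=' ')
            for z in (.04,.06,.08,.1,.12,.135):
                r=q&(abs(w[:,2]-z)<.006);print((f'{X[r].max()*1e3:.0f}' if r.sum()>2 else '-'),end=' ')
            print()
E
python3 -c "
from h import *
slabs(('scene',),.02,.16)"
```

```text
scene 0.03 - - -29 - - - 
scene 0.05 2 -6 -14 -22 -27 -32 
scene 0.07 1 -6 -13 -21 -17 -15 
scene 0.09 2 -5 -13 -20 -14 -10 
scene 0.11 4 -6 -14 - - -40 
scene 0.13 - - - - - - 
scene 0.15 - - -30 - - -
```

Slab A leans at about 20° on the rail, with its front face running from x=2 to x=-32 mm. Next is slab B.

jog_arm(claw=[0.36,0.36,0.36,0.36,0.36,0.36,0.36,0.36,0.36,0.36,0.36,0.36], translation=[[0,0,0.1],[0,0,0.3],[0,0,0.6],[0,0,0.75],[0.1,-0.3,0.75],[0.2,-0.6,0.75],[0.3,-0.9,0.75],[0.46,-1,0.75],[0.46,-1,0.75],[0.46,-1,0.75],[0.46,-1,0.75],[0.46,-1,0.75]], roll=[0,0,0,-0.05,-0.1,-0.16,-0.22,-0.28,-0.34,-0.4,-0.45,-0.5])

```text
time_s: 13.98
position: [0.6003, 0.104, 0.2613]
tool_rot: [-0.0, 0.993, 0.121, -0.0]
force: [0.2, -0.1, 0.2]
opening: 0.0308
grip_force: 0.0
```

jog_arm(claw=[0.36,0.36,0.36,0.36,0.36], translation=[[0,-0.3,0],[0,-0.6,0],[0,-0.9,0],[0,-1,0],[0,-1,0]], roll=[-0.05,-0.081,-0.081,-0.081,-0.081])

```text
time_s: 14.6
position: [0.6002, -0.0973, 0.2612]
tool_rot: [0.0, 1.0, -0.005, -0.0]
force: [-0.3, -0.3, 0.8]
opening: 0.0306
grip_force: 0.0
```

jog_arm(claw=[0.36,0.36,0.36,0.36,0.36,0.36,0,0,0,0], translation=[[0,-0.125,0],[0,-0.125,-0.1],[0,-0.125,-0.35],[0,-0.125,-0.6],[0,-0.125,-0.806],[0,-0.125,-0.806],[0,-0.125,-0.806],[0,-0.125,-0.806],[0,-0.125,-0.806],[0,-0.125,-0.806]], roll=[0,0,0,0,0,0,0,0,0,0])

```text
time_s: 15.85
position: [0.6014, -0.1209, 0.1018]
tool_rot: [0.0, 1.0, -0.004, 0.001]
force: [-0.5, 1.4, 7.1]
opening: 0.011
grip_force: 54.7
```

jog_arm(claw=[0,0,0,0,0,0,0,0,0,0,0,0], translation=[[0,0,0.25],[0,0,0.5],[0,0,0.8],[0,0,0.8],[-0.05,0.3,0.8],[-0.1,0.6,0.8],[-0.155,0.9,0.8],[-0.155,1,0.8],[-0.155,1,0.8],[-0.155,1,0.8],[-0.155,1,0.8],[-0.155,1,0.8]], roll=[0,0,0.05,0.1,0.16,0.22,0.28,0.34,0.4,0.45,0.5,0.55])

```text
time_s: 17.35
position: [0.5691, 0.0787, 0.2604]
tool_rot: [0.0, 0.65, 0.76, -0.0]
force: [0.1, -0.2, -2.0]
opening: 0.011
grip_force: 53.3
```

jog_arm(claw=[0,0,0,0,0], translation=[[0,0.3,0],[0,0.6,0],[0,0.737,0],[0,0.737,0],[0,0.737,0]], roll=[0.031,0.031,0.031,0.031,0.031])

```text
time_s: 17.98
position: [0.5695, 0.2252, 0.2601]
tool_rot: [0.0, 0.615, 0.789, -0.0]
force: [0.2, -0.7, -2.2]
opening: 0.0111
grip_force: 53.2
```

jog_arm(claw=[0,0,0,0,0,0,0], translation=[[0.005,0.005,-0.2],[0.005,0.005,-0.45],[0.005,0.005,-0.65],[0.005,0.005,-0.7],[0.005,0.005,-0.72],[0.005,0.005,-0.732],[0.005,0.005,-0.732]], roll=[0,0,0,0,0,0,0])

```text
time_s: 18.85
position: [0.5709, 0.2276, 0.1148]
tool_rot: [0.0, 0.615, 0.789, 0.001]
force: [0.1, 0.3, -2.0]
opening: 0.0109
grip_force: 53.1
```

jog_arm(claw=[0,0,0], translation=[[0,0,-0.006],[0,0,-0.01],[0,0,-0.01]], roll=[0,0,0])

```text
time_s: 19.23
position: [0.5712, 0.2277, 0.1138]
tool_rot: [0.001, 0.615, 0.789, 0.001]
force: [-1.8, -2.0, 13.4]
opening: 0.0108
grip_force: 55.5
```

jog_arm(claw=[0.36,0.36,0.36,0.36,0.36,0.36,0.36,0.36,0.36,0.36,0.36,0.36], translation=[[0,0,0],[0,0,0],[0,0,0],[-0.029,-0.007,0],[-0.049,-0.012,0],[-0.068,-0.017,0],[-0.087,-0.022,0],[-0.107,-0.027,0],[-0.126,-0.031,0],[-0.145,-0.036,0],[-0.165,-0.041,0],[-0.185,-0.046,0]], roll=[0,0,0,0,0,0,0,0,0,0,0,0])

```text
time_s: 20.72
position: [0.5331, 0.2182, 0.1117]
tool_rot: [0.0, 0.614, 0.789, 0.0]
force: [0.2, 0.3, -0.4]
opening: 0.0308
grip_force: 0.0
```

jog_arm(claw=[0.36,0.36,0.36], translation=[[-0.012,-0.003,0],[-0.015,-0.004,0],[-0.015,-0.004,0]], roll=[0,0,0])

```text
time_s: 21.1
position: [0.5304, 0.2174, 0.1117]
tool_rot: [0.0, 0.614, 0.789, 0.0]
force: [0.6, -0.6, -1.0]
opening: 0.0308
grip_force: 0.0
```

```bash
python3 -c "
from h import *
slabs(('scene',),-.08,.16)"
```

```text
scene -0.07 - - -29 - - - 
scene -0.05 - - -15 - - - 
scene -0.03 5 -5 -12 -19 -28 -34 
scene -0.01 2 -6 -13 -21 -12 -11 
scene 0.01 2 -5 -12 -21 -12 -11 
scene 0.03 3 -5 -13 -23 - - 
scene 0.05 2 -4 -12 - -27 - 
scene 0.07 28 -4 -11 - -32 - 
scene 0.09 3 -6 -14 - -28 -34 
scene 0.11 1 -6 -12 -22 -29 -34 
scene 0.13 -1 - - - -31 - 
scene 0.15 - - -28 - - -
```

jog_arm(claw=[0.36,0.36,0.36,0.36,0.36,0.36,0.36,0.36,0.36,0.36,0.36,0.36], translation=[[0,0,0.1],[0,0,0.3],[0,0,0.6],[0,0,0.75],[0.1,-0.3,0.75],[0.2,-0.6,0.75],[0.3,-0.9,0.75],[0.345,-1,0.75],[0.345,-1,0.75],[0.345,-1,0.75],[0.345,-1,0.75],[0.345,-1,0.75]], roll=[0,0,0,-0.05,-0.1,-0.16,-0.22,-0.28,-0.34,-0.4,-0.45,-0.5])

```text
time_s: 22.65
position: [0.5993, 0.0175, 0.2616]
tool_rot: [-0.0, 0.993, 0.121, -0.0]
force: [-0.1, -0.5, -0.1]
opening: 0.031
grip_force: 0.0
```

jog_arm(claw=[0.36,0.36,0.36,0.36,0.36], translation=[[0,-0.3,0],[0,-0.6,0],[0,-0.9,0],[0,-1,0],[0,-1,0]], roll=[-0.05,-0.081,-0.081,-0.081,-0.081])

```text
time_s: 23.28
position: [0.5991, -0.1839, 0.2614]
tool_rot: [-0.0, 1.0, -0.005, -0.0]
force: [0.2, 0.3, 0.5]
opening: 0.031
grip_force: 0.0
```

jog_arm(claw=[0.36,0.36,0.36], translation=[[0,-0.295,0],[0,-0.295,0],[0,-0.295,0]], roll=[0,0,0])

```text
time_s: 23.65
position: [0.5999, -0.2393, 0.2615]
tool_rot: [-0.001, 1.0, -0.002, 0.0]
force: [0.7, -0.7, -0.0]
opening: 0.0307
grip_force: 0.0
```

jog_arm(claw=[0.36,0.36,0.36,0.36,0.36,0.36,0,0,0,0], translation=[[0,-0.003,0],[0,-0.003,-0.1],[0,-0.003,-0.35],[0,-0.003,-0.6],[0,-0.003,-0.806],[0,-0.003,-0.806],[0,-0.003,-0.806],[0,-0.003,-0.806],[0,-0.003,-0.806],[0,-0.003,-0.806]], roll=[0,0,0,0,0,0,0,0,0,0])

```text
time_s: 24.9
position: [0.6004, -0.2424, 0.1024]
tool_rot: [0.0, 1.0, -0.004, 0.002]
force: [-1.2, 1.2, 6.3]
opening: 0.0109
grip_force: 54.4
```

jog_arm(claw=[0,0,0,0,0,0,0,0,0,0,0,0], translation=[[0,0,0.25],[0,0,0.5],[0,0,0.8],[0,0,0.8],[-0.04,0.3,0.8],[-0.04,0.6,0.8],[-0.04,0.9,0.8],[-0.04,1,0.8],[-0.04,1,0.8],[-0.04,1,0.8],[-0.04,1,0.8],[-0.04,1,0.8]], roll=[0,0,0.05,0.1,0.16,0.22,0.28,0.34,0.4,0.45,0.5,0.55])

```text
time_s: 26.4
position: [0.5911, -0.0424, 0.261]
tool_rot: [0.0, 0.65, 0.76, -0.0]
force: [-0.8, -0.2, -2.5]
opening: 0.0109
grip_force: 53.1
```

jog_arm(claw=[0,0,0,0,0,0], translation=[[0,0.3,0],[0,0.6,0],[0,0.9,0],[0,0.908,0],[0,0.908,0],[0,0.908,0]], roll=[0.031,0.031,0.031,0.031,0.031,0.031])

```text
time_s: 27.15
position: [0.5916, 0.1375, 0.2605]
tool_rot: [0.0, 0.615, 0.788, -0.0]
force: [0.7, 0.2, -2.6]
opening: 0.0111
grip_force: 53.1
```

jog_arm(claw=[0,0,0,0,0,0,0], translation=[[0.003,0.009,-0.2],[0.003,0.009,-0.45],[0.003,0.009,-0.65],[0.003,0.009,-0.7],[0.003,0.009,-0.72],[0.003,0.009,-0.732],[0.003,0.009,-0.732]], roll=[0,0,0,0,0,0,0])

```text
time_s: 28.02
position: [0.5926, 0.1413, 0.1152]
tool_rot: [0.001, 0.615, 0.789, 0.001]
force: [-0.1, -0.5, -2.9]
opening: 0.0107
grip_force: 53.0
```

jog_arm(claw=[0,0,0], translation=[[0,0,-0.003],[0,0,-0.005],[0,0,-0.005]], roll=[0,0,0])

```text
time_s: 28.4
position: [0.5926, 0.1413, 0.1144]
tool_rot: [0.001, 0.615, 0.789, 0.001]
force: [-1.3, -2.5, 6.8]
opening: 0.0104
grip_force: 54.5
```

jog_arm(claw=[0.36,0.36,0.36,0.36,0.36,0.36,0.36,0.36,0.36,0.36,0.36,0.36], translation=[[0,0,0],[0,0,0],[0,0,0],[-0.029,-0.007,0],[-0.049,-0.012,0],[-0.068,-0.017,0],[-0.087,-0.022,0],[-0.107,-0.027,0],[-0.126,-0.031,0],[-0.145,-0.036,0],[-0.165,-0.041,0],[-0.185,-0.046,0]], roll=[0,0,0,0,0,0,0,0,0,0,0,0])

```text
time_s: 29.9
position: [0.5547, 0.132, 0.1131]
tool_rot: [0.0, 0.614, 0.789, 0.0]
force: [0.2, -0.3, -0.5]
opening: 0.0307
grip_force: 0.0
```

jog_arm(claw=[0.36,0.36,0.36], translation=[[-0.012,-0.003,0],[-0.015,-0.004,0],[-0.015,-0.004,0]], roll=[0,0,0])

```text
time_s: 30.28
position: [0.552, 0.1312, 0.1131]
tool_rot: [0.0, 0.614, 0.789, 0.0]
force: [0.1, 0.1, 0.3]
opening: 0.0309
grip_force: 0.0
```

```bash
python3 -c "
from h import *
slabs(('scene',),-.16,-.04)"
```

```text
scene -0.15 - - -28 - - - 
scene -0.13 2 -4 -13 -22 -29 -34 
scene -0.11 1 -4 -12 -20 -19 -19 
scene -0.09 29 -4 -11 -20 -13 -9 
scene -0.07 28 -6 -13 -20 - -42 
scene -0.05 1 -6 -11 - - -
```

All three slabs lean. I go to the basket and re-measure it.

jog_arm(claw=[0.36,0.36,0.36,0.36,0.36,0.36,0.36,0.36,0.36], translation=[[0,0,0.1],[0,0,0.3],[0,0,0.6],[0,0,0.85],[-0.1,-0.3,0.85],[-0.15,-0.6,0.85],[-0.3,-0.9,0.85],[-0.3,-1,0.85],[-0.3,-1,0.85]], roll=[0,0,0,-0.05,-0.1,-0.15,-0.2,-0.239,-0.239])

```text
time_s: 31.45
position: [0.4916, -0.071, 0.2832]
tool_rot: [0.0, 0.862, 0.507, -0.0]
force: [0.9, 0.0, 0.4]
opening: 0.0307
grip_force: 0.0
```

```bash
python3 - <<'E'
from h import *
n=eyes.grab_frame('top');save(n,'t2')
for n in(n,eyes.grab_frame('scene')):
    w=cloud(n).reshape(-1,3)
    p=w[(w[:,0]>.33)&(w[:,0]<.54)&(w[:,1]>-.32)&(w[:,1]<-.1)&(w[:,2]>.118)&(w[:,2]<.15)];print(len(p),rect(p))
E
```

```text
178 (array([ 425.8, -243. ]), array([88.2, 10.3]), 61.1)
354 (array([ 434.8, -226.2]), array([128.2,  16.3]), 61.5)
```

View pics/t2.png

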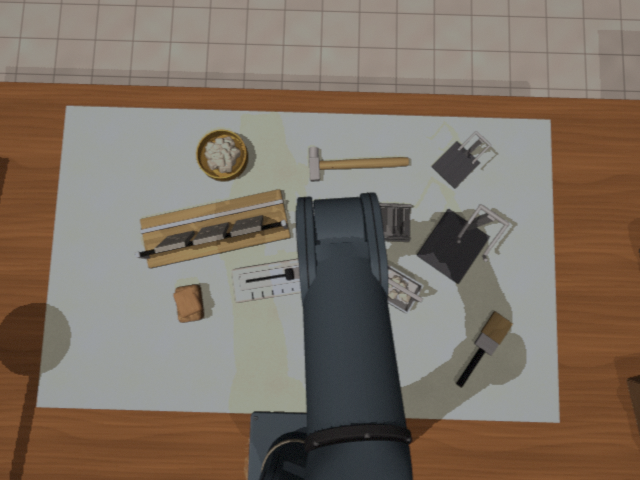

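The picture shows the three slabs leaning side by side at (175,243), (210,235) and (247,227), and the rack empty. The basket has not moved. I grip its bar.

jog_arm(claw=[0.4,0.4,0.4,0.4,0.4,0.4,0.4,0.4,0,0,0,0], translation=[[-0.1,-0.3,0],[-0.2,-0.6,0],[-0.282,-0.776,0],[-0.282,-0.776,-0.2],[-0.282,-0.776,-0.45],[-0.282,-0.776,-0.7],[-0.282,-0.776,-0.885],[-0.282,-0.776,-0.885],[-0.282,-0.776,-0.885],[-0.282,-0.776,-0.885],[-0.282,-0.776,-0.885],[-0.282,-0.776,-0.885]], roll=[0,0,0,0,0,0,0,0,0,0,0,0], newtons=60)

```text
time_s: 33.05
position: [0.436, -0.224, 0.1073]
tool_rot: [0.001, 0.861, 0.509, 0.001]
force: [-1.2, 2.3, 9.2]
opening: 0.0085
grip_force: 59.9
```

jog_arm(claw=[0,0,0,0,0,0,0,0,0,0], translation=[[0,0,0.05],[0,0,0.2],[0,0,0.4],[0,0,0.585],[0,0,0.585],[0.06,-0.2,0.585],[0.1,-0.4,0.585],[0.13,-0.535,0.585],[0.13,-0.535,0.585],[0.13,-0.535,0.585]], roll=[0,0,0,0,0,-0.013,-0.026,-0.026,-0.026,-0.026])

```text
time_s: 34.3
position: [0.461, -0.3301, 0.2223]
tool_rot: [-0.001, 0.881, 0.473, -0.0]
force: [1.0, 0.9, -1.7]
opening: 0.0087
grip_force: 58.8
```

```bash
python3 - <<'E'
from h import *
n=eyes.grab_frame('scene')
im=cv2.cvtColor(n['color'][130:400,60:360],cv2.COLOR_RGB2BGR)
cv2.imwrite('pics/s3.png',cv2.resize(im,None,fx=2.2,fy=2.2))
w=cloud(n).reshape(-1,3)
s=np.array([.535,-.382]);d=w[:,:2]-s;X=d@[.834,-.552];Y=d@[.552,.834]
m=(X<-.03)&(X>-.14)&(abs(Y)<.075)
b=m&(abs(Y)>.03)&(X<-.06)&(w[:,2]>.15)&(w[:,2]<.27)
p=np.c_[X,Y,w[:,2]][b]
for y in(-.055,-.045,.045,.055):
    q=p[abs(p[:,1]-y)<.006];t=q[q[:,2]>.2]
    print(y,len(t),t.mean(0) if len(t) else'',t[:,2].max() if len(t) else'', q[q[:,2]<.2][:,2].max() if (q[:,2]<.2).any() else '')
u=p[p[:,2]>.2];print(u[:,1].min(),u[:,1].max())
E
```

```text
-0.055 49 [-0.08745086 -0.05555931  0.24094602] 0.24763513700323436 0.19748304818664764
-0.045 43 [-0.08789731 -0.0451993   0.24206385] 0.2490947054034112 0.16804441046713658
0.045 36 [-0.08730061  0.04533461  0.24291816] 0.2477794488368969 0.17299440941493435
0.055 45 [-0.08725255  0.05593888  0.24101648] 0.2478408413542658 0.19368953346377712
-0.06513778241748332 0.06410400225160258
```

View pics/s3.png

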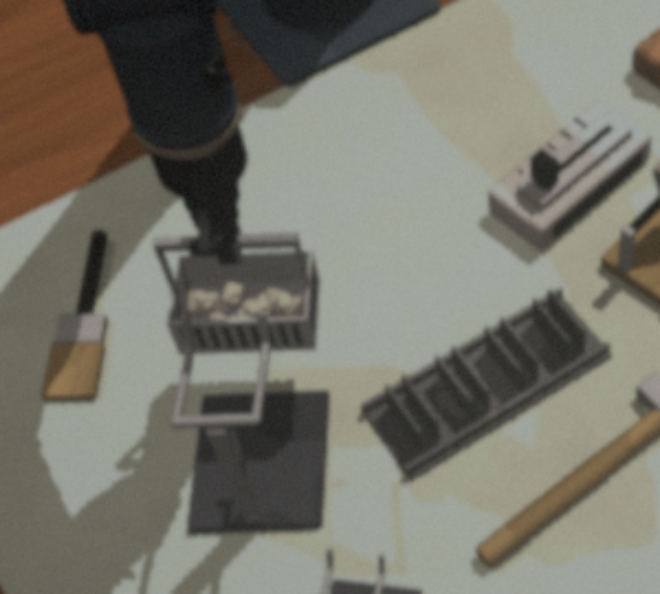

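The picture shows the basket hanging level in front of the prongs, with its bar above the tips and centred within 1 mm. I carry it in.

jog_arm(claw=[0,0,0,0,0,0,0,0], translation=[[0.05,-0.033,0.005],[0.11,-0.073,0.005],[0.17,-0.112,0.005],[0.23,-0.152,0.005],[0.29,-0.192,0.005],[0.34,-0.225,0.005],[0.369,-0.244,0.005],[0.369,-0.244,0.005]], roll=[0,0,0,0,0,0,0,0])

```text
time_s: 35.35
position: [0.5356, -0.3799, 0.2238]
tool_rot: [-0.0, 0.881, 0.473, -0.0]
force: [-0.0, 0.5, -1.5]
opening: 0.0089
grip_force: 58.8
```

jog_arm(claw=[0,0,0,0,0,0], translation=[[0,0,-0.05],[0,0,-0.1],[0,0,-0.15],[0,0,-0.18],[0,0,-0.195],[0,0,-0.195]], roll=[0,0,0,0,0,0])

```text
time_s: 36.1
position: [0.5353, -0.3798, 0.185]
tool_rot: [-0.0, 0.881, 0.473, -0.0]
force: [-0.1, 0.7, -1.9]
opening: 0.0089
grip_force: 58.8
```

jog_arm(claw=[0,0,0,0], translation=[[0,0,-0.01],[0,0,-0.018],[0,0,-0.018],[0,0,-0.018]], roll=[0,0,0,0])

```text
time_s: 36.6
position: [0.5353, -0.3798, 0.1815]
tool_rot: [0.0, 0.881, 0.473, 0.0]
force: [0.3, 0.3, -1.9]
opening: 0.0093
grip_force: 58.8
```

jog_arm(claw=[0,0,0], translation=[[0,0,-0.005],[0,0,-0.008],[0,0,-0.008]], roll=[0,0,0])

```text
time_s: 36.98
position: [0.5355, -0.3799, 0.1811]
tool_rot: [0.001, 0.881, 0.473, 0.0]
force: [-2.4, 2.3, 7.7]
opening: 0.0087
grip_force: 60.1
```

jog_arm(claw=[0.1,0.2,0.35,0.35,0.35,0.35,0.35,0.35,0.35,0.35], translation=[[0,0,0],[0,0,0],[0,0,0],[0,0,0],[0,0,0.1],[0,0,0.25],[0,0,0.45],[0,0,0.6],[0,0,0.6],[0,0,0.6]], roll=[0,0,0,0,0,0,0,0,0,0])

```text
time_s: 38.22
position: [0.535, -0.3797, 0.2991]
tool_rot: [-0.0, 0.881, 0.473, -0.0]
force: [0.1, 0.3, -1.2]
opening: 0.0296
grip_force: 0.0
```

```bash
python3 - <<'E'
from h import *
n=eyes.grab_frame('scene')
im=cv2.cvtColor(n['color'][130:400,60:410],cv2.COLOR_RGB2BGR)
cv2.imwrite('pics/s4.png',cv2.resize(im,None,fx=2.2,fy=2.2))
w=cloud(n).reshape(-1,3)
d=w[:,:2]-[.535,-.382];X=d@[.834,-.552];Y=d@[.552,.834]
for y in(-.055,.055,-.02,.02):
    q=(abs(Y-y)<.006)&(abs(X)<.02)&(w[:,2]>.19)&(w[:,2]<.23)
    print(y,q.sum(),X[q].mean() if q.any() else '',np.percentile(w[q,2],90) if q.any() else'')
E
```

```text
-0.055 43 -0.0036409387752314474 0.2071849805830162
0.055 36 -0.000814798311230287 0.20596504813420907
-0.02 44 -0.0029429703009067514 0.20645031747440695
0.02 36 -0.0022573592755845647 0.20562384465490535
```

View pics/s4.png

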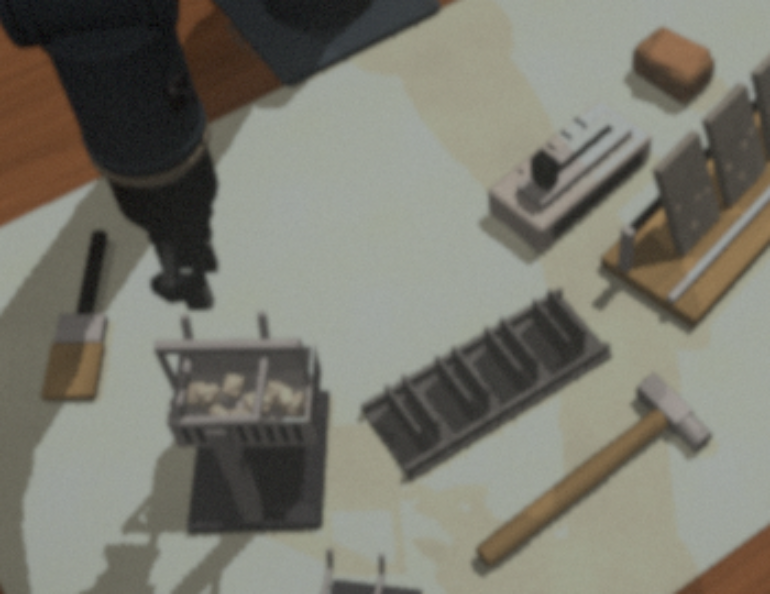

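The basket hangs over both prongs (bar at 155-315, 345 in the crop; top at z=0.206). Last is the selector to full.

jog_arm(claw=[0.6,0.6,0.6,0.6,0.6,0.6], translation=[[0,0.3,0],[-0.1,0.6,0],[-0.25,0.9,0],[-0.39,1,0],[-0.39,1,0],[-0.39,1,0]], roll=[-0.05,-0.1,-0.15,-0.2,-0.253,-0.253], newtons=25)

```text
time_s: 39.02
position: [0.4569, -0.1795, 0.2994]
tool_rot: [-0.0, 0.995, 0.096, -0.0]
force: [-0.3, -0.3, -0.0]
opening: 0.0511
grip_force: 0.0
```

jog_arm(claw=[0.6,0.6,0.6,0.6,0.6,0.6], translation=[[0,0.3,0],[0,0.6,0],[0,0.9,0],[0,1,-0.1],[0,1,-0.1],[0,1,-0.1]], roll=[0,0,0,0,0,0])

```text
time_s: 39.78
position: [0.4576, 0.0189, 0.2798]
tool_rot: [0.0, 0.995, 0.096, -0.0]
force: [0.1, 0.4, -0.0]
opening: 0.0512
grip_force: 0.0
```

jog_arm(claw=[0.6,0.6,0.6,0.6,0.6,0.6,0.15,0.15,0.15,0.15], translation=[[0,0.035,-0.1],[0,0.035,-0.35],[0,0.035,-0.6],[0,0.035,-0.85],[0,0.035,-0.985],[0,0.035,-0.985],[0,0.035,-0.985],[0,0.035,-0.985],[0,0.035,-0.985],[0,0.035,-0.985]], roll=[0,0,0,0,0,0,0,0,0,0])

```text
time_s: 41.02
position: [0.4583, 0.0281, 0.0845]
tool_rot: [-0.0, 0.995, 0.096, 0.002]
force: [-2.0, 3.6, 4.7]
opening: 0.0197
grip_force: 26.1
```

jog_arm(claw=[0.15,0.15,0.15,0.15,0.15,0.15,0.15], translation=[[-0.018,0.09,0],[-0.036,0.18,0],[-0.053,0.27,0],[-0.07,0.36,0],[-0.087,0.45,0],[-0.09,0.465,0],[-0.09,0.465,0]], roll=[0,0,0,0,0,0,0])

```text
time_s: 41.9
position: [0.4407, 0.1208, 0.0845]
tool_rot: [-0.0, 0.995, 0.096, 0.002]
force: [0.9, 1.8, 9.3]
opening: 0.0195
grip_force: 26.7
```

jog_arm(claw=[0.15,0.15,0.15], translation=[[-0.003,0.015,0],[-0.005,0.025,0],[-0.005,0.025,0]], roll=[0,0,0])

```text
time_s: 42.28
position: [0.4399, 0.1251, 0.0845]
tool_rot: [-0.0, 0.995, 0.095, 0.002]
force: [-0.8, -0.1, 9.8]
opening: 0.0193
grip_force: 26.7
```

jog_arm(claw=[0.15,0.15,0.15], translation=[[-0.002,0.01,0],[-0.003,0.015,0],[-0.003,0.015,0]], roll=[0,0,0])

```text
time_s: 42.65
position: [0.4396, 0.1267, 0.0844]
tool_rot: [0.0, 0.996, 0.094, 0.002]
force: [2.8, -5.2, 9.4]
opening: 0.0194
grip_force: 26.7
```

jog_arm(claw=[0.15,0.15], translation=[[-0.001,0.007,0],[-0.001,0.007,0]], roll=[0,0])

```text
time_s: 42.9
position: [0.4395, 0.1268, 0.0844]
tool_rot: [0.001, 0.996, 0.094, 0.002]
force: [4.6, -10.5, 10.1]
opening: 0.0195
grip_force: 26.8
```

jog_arm(claw=[0.5,0.5,0.5,0.5,0.5,0.5,0.5,0.5,0.5,0.5], translation=[[0,0,0],[0,0,0],[0,0,0],[0,0,0.3],[0,0,0.6],[0,0,0.9],[0,-0.3,1],[0,-0.6,1],[0,-0.9,1],[0,-0.9,1]], roll=[0,0,0,0,0,0,0,0,0,0])

```text
time_s: 44.15
position: [0.4368, -0.0548, 0.2828]
tool_rot: [0.001, 0.996, 0.092, -0.0]
force: [0.4, 1.1, -0.2]
opening: 0.0427
grip_force: 0.0
```

```bash
python3 - <<'E'
from h import *
n=eyes.grab_frame('scene');save(n,'s5')
w=cloud(n).reshape(-1,3)
p=w[(w[:,0]>.36)&(w[:,0]<.5)&(w[:,1]>-.03)&(w[:,1]<.2)&(w[:,2]>.09)&(w[:,2]<.115)];print(len(p),p.mean(0))
slabs(('scene',),-.14,.14)
E
```

```text
83 [0.43883175 0.12197948 0.09620376]
scene -0.13 4 -6 -12 -21 -28 -32 
scene -0.11 2 -3 -12 -19 -29 -30 
scene -0.09 4 -4 -12 -19 -27 -33 
scene -0.07 3 -5 -13 -20 -28 -34 
scene -0.05 0 -6 -17 -21 -29 -37 
scene -0.03 8 -3 -12 -19 -27 -33 
scene -0.01 30 -6 -14 -21 -29 -32 
scene 0.01 5 -2 -13 -17 -29 -34 
scene 0.03 3 -5 -13 -21 -27 -35 
scene 0.05 2 -6 -13 -20 -26 -33 
scene 0.07 1 -6 -12 -20 -28 -32 
scene 0.09 4 -4 -13 -21 -28 -32 
scene 0.11 1 -6 -10 -22 -27 -31 
scene 0.13 -5 - -18 - -33 -36
```

View pics/s5.png

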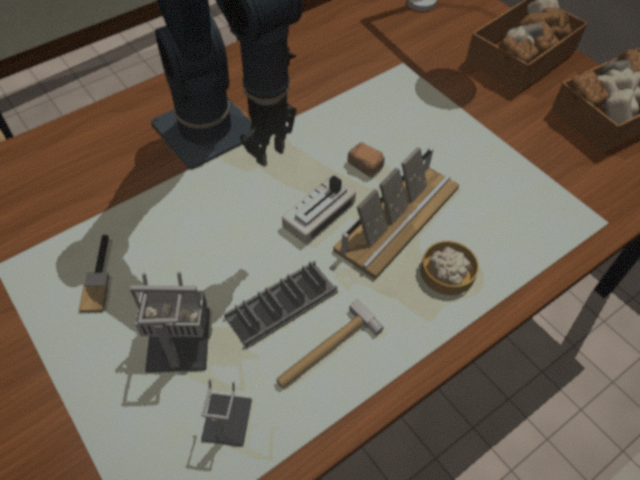

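The picture shows the selector at its full end (335,185), three slabs leaning at (373,215), (393,193) and (413,173), the basket hung at (170,305), and the bystanders untouched.

```bash
python3 -c "
from workcell import job_done
print(job_done())"
```

```text
the job is handed in; nothing more can be done
None
```

The job is handed in: the blower went to off first, all three slabs lean at about 20° on the rail, the basket hangs over both prongs, and the selector is at its full end stop. The hammer, sieve and specimen were left alone, and the run took about 44 s.

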